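# Load a rock core into the trimming machine

## Task

Swing the hood of the core trimming machine up past the point where its spring takes over, and let go so that it stays fully open by itself. Then take the rock off-cut off the lap and put it in the open metal tray; after that pull the rock core out of its upright stand and lay it in the sloping V rest inside the machine, its lower end down on the stop, and let go. Leave the hood open and do not disturb the mug, the rubber blower or the dropper bottle.

Things in the scene. Friction and masses are not known exactly. Their poses are not given: they have to be found in the camera images.
- machine: Bench machine, white housing 200 mm (x, -92 to 108) by 262 mm (y), fixed on the desk. Origin: on the desk under it; x points to its hinge side (away from the robot), y left, z up. Its top is an open tub: rim at z 70 mm, floor at z 36 mm, walls 7 mm thick. Right half: the lap plate; left half: the V rest. A grey hood with a clear window covers the tub; hinge line along y at x 105, z 70 mm.
- lap (a point): Top centre of the fixed round lap plate in the tub, 120 mm across, 7 mm above the tub floor; machine frame x 35, y -50, z 43 mm.
- hood (a joint): Hood angle about the hinge, rad: 0 shut, 1.15 fully open at its stop; its front edge lifts as it grows. Over-centre spring: let go below about 0.65 it falls shut, above about 0.80 it swings on to the stop and stays. About 4 N upwards at the handle starts it. The hood is a shell open below, 190 mm long, 60 mm high at the hinge and 112 mm high at the front.
- hood_edge (a point): Middle of the hood's lower front edge (263 mm wide). Fully open the hood still leans over the tub: this edge then stands 78 mm in front of the hinge line (towards the robot) and 173 mm above it, so things on the lap are reached with the tool leaning back to the robot by 25 to 45 degrees.
- hood_handle (a point): Middle of the handle: a round bar 12 mm thick, 120 mm long along the machine's y, 58 mm in front of the hood's front face (axis to face), on two stalks 56 mm left and right of the middle. With the hood shut it lies 248 mm in front of the hinge line and 95 mm above it, 18 mm below the top of the front face. Turns with the hood.
- hood_hinge (a point): Middle of the hood's hinge line, which runs along the machine's y.
- rock: Rock off-cut, dark grey irregular lump 48 mm (x) by 62 mm (y) by 34 mm high, lying on the lap; origin at the centre of its underside. Can be gripped along its y or its x. About 80 g.
- tray: Open aluminium tray on the desk, fixed, 120 mm (x) by 140 mm (y), 26 mm high, walls 4 mm; origin at the centre of its underside, x and y along its sides. It and the core stand may change sides.
- stand: Core stand, fixed: round foot 90 mm across with an upright tube, outer diameter 41 mm, bore 32 mm, rim at z 70 mm; origin at the centre of its underside. The core stands in the tube on the inner floor at z 15 mm.
- core: Rock core, grey cylinder 27 mm in diameter and 120 mm long, about 0.18 kg; origin at the centre of its lower end, z along its axis up. Stands loosely in the stand and so reaches 65 mm above the tube's rim.
- core_mid (a point): Middle of the core (60 mm from each end, on its axis).
- rest: V rest in the tub: two 26 mm wide plates at 90 degrees, a trough 70 mm long, with a flat stop plate at its foot. Origin: where the centre of the core's lower end lies on the stop (machine frame x 35, y 62, z 58 mm). z: up along the trough and the axis of a seated core, leaning 40 degrees from vertical to the robot; x: out of the V's open side (up, away from the robot); y: left.
- rest_mid (a point): Where the middle of the core comes to lie when it is seated in the rest: 60 mm up the rest's z from its origin.
- mug: Green mug, 94 mm high, 86 mm across, standing on the desk; leave alone. Origin: centre of its underside.
- blower: Black rubber dust blower with red nozzle, 59 mm across, 118 mm high, standing; leave alone. Origin: centre of its underside.
- dropper: Small white dropper bottle with red cap, 29 mm across, 66 mm high, standing; leave alone. Origin: centre of its underside.
Not all that is in view belongs to the job. Of the things like the core, leave any that is blue; of the rest the larger one is meant.

How it is judged:
By the outcome, as a careful person would: the job done as asked, in the order asked, and still so for the second after the job is handed in, with the robot touching nothing.
It also fails if it takes over 72 s, if anything falls off the work surface, if the arm or the gripper's body presses on something with over 40 N, if the wrist force passes 120 N, or if a joint passes its speed limit or range.

## Robot

A 6-joint arm with a two-finger parallel gripper is mounted at the origin on a cart in front of the work surface, level with it; the furniture and walls round the work are solid. World frame = base frame: x ahead of the robot, y to its left, z up, the work surface at z = 0. Lengths are in m, angles in rad, forces in N, time in s.
With the tool pointing down it reaches from about 0.325 to 0.75 m from the base axis. Payload 7.6 kg.
Tool frame: the origin (TCP) lies midway between the tips of the shut fingers; the grasp point (between the pads) lies ctrl.grasp_offset behind it (ctrl.grasp_offset is the distance from the TCP to the grasp point, in m); z points along the fingers, y is the line along which they close (so a half turn about z gives the same grasp; the last joint's range is limited). The gripper opens to 85 mm and grips with 20 to 120 N. Pads are 22 mm wide; open, the fingers measure 114 mm over their backs; the gripper's body (76 mm by 85 mm) begins 54 mm behind the grasp point. The pads swing forward as they close: fully open they stand 13 mm farther back than shut.
Start: joints at [-1.369, 0.052, 1.401, -0, 1.689, -0.07], TCP at [0.141, -0.506, 0.231] pointing down, gripper open.
Joint ranges: [-2.9, 2.9], [-0.91, 2.17], [0.12, 2.37], [-1.06, 4.2], [0.26, 2.73], [-2.93, 2.93]. Speed limits (rad/s): [2.57, 2.57, 3.01, 3.14, 3.14, 3.14].

## Interface

Orientations are given as a unit quaternion [x, y, z, w].
In Python, from plant import ctrl, snapshot gives the robot as it stands.
- The arm moves only by the shell command python3 -m jog 'ROWS' [FORCE]. ROWS is JSON, a list of rows, each an object of numbers: "jaw": the finger opening in mm, from 0 to 85.4; "dx", "dy", "dz": the shift along the world's x, y, z normalised to -1 to 1, where 1 is 0.075 m; "turn": the turn about the world's z normalised to -1 to 1, where 1 is 90 degrees. A call has 1 to 8 rows; each row shifts and turns the commanded pose from where the row before left it; what a row does not reach is not made up. A row lasts 1/12 s, in which the tool goes at most 41.7 mm and 7.16 degrees, less where a joint would pass 70% of its speed; a pose out of reach is approached as far as the arm can. A call with a number of a shift or a turn outside -1 to 1 is refused whole. A call with a gripper value outside its range is refused whole. The fingers move at their own pace and stop on an object; FORCE is the grip in N (left out, the last holds). Time passes only in rows, so rows that do not move let the fingers close. It gives the time, the measured TCP pose, the force, the opening and the grip force at its end, in the units of the state.
- ctrl.state(): the state, without advancing time (a new reading comes with each control period).
- snapshot(name): name is "scene" or "top" or "wrist"; returns a dict with "image" (384x512x3 uint8, red, green, blue), "fx", "fy", "cx", "cy" (pixels), "R" (3x3) and "t" (3): a world point X has camera coordinates R X + t; the wrist camera has in their place "tool_from_camera" (4x4, takes a point from camera to tool coordinates, whose origin is the TCP and whose axes are the flange's). Camera axes: x right, y down, z forward; pixel columns grow to the right and rows downward; lengths in m; the calibration is good to about 2 mm. A picture is of the moment at which its call begins: read the wrist's pose just before it. There is no depth.
- ctrl.sign_off(): hands the job in; it is judged then, once.
The state is a dict: "time_s": time; "q": joint angles; "dq": joint speeds; "joint_efforts": joint torques, N m; "position": TCP position; "tcp_rot": TCP orientation; "force": force on the tool from outside, world axes, zero at the start; "moment": the same for the moment, N m; "width": finger opening in m; "grasp_force": force on a finger pad.
Only numpy, scipy, OpenCV 4.12 (cv2) and the standard library are available. Lean on these libraries where they do the work, as an engineer would, in place of code of your own. Each camera call takes 0.05 s, during which the arm holds its last target. There are 200 camera calls.

## Working session

There is one attempt and no reset: what is moved stays moved. The work goes in short steps, Python scripts to look and compute and a shell command to move; the robot and the scene stay as the last step left them, time stands still between calls to the robot, and variables do not carry over. Pictures are saved under pics/ and viewed, at most 10 in all, crops included, and the job is handed in when it is done.

```bash
ls -la; mkdir -p pics
cat > h.py <<'E'
import numpy as np, cv2
from plant import ctrl, snapshot
def save(name,fn):
    s=snapshot(name); cv2.imwrite('pics/'+fn,s['image'][:,:,::-1]); np.save('pics/'+fn+'.npy',s,allow_pickle=True); return s
def load(fn): return np.load('pics/'+fn+'.npy',allow_pickle=True).item()
def ray(s,u,v):
    d=np.array([(u-s['cx'])/s['fx'],(v-s['cy'])/s['fy'],1.]); R=np.array(s['R']); return -R.T@np.array(s['t']),R.T@d
def plane(s,u,v,z):
    o,d=ray(s,u,v); return o+d*(z-o[2])/d[2]
def proj(s,X):
    c=np.array(s['R'])@np.array(X)+np.array(s['t']); return c[:2]/c[2]*[s['fx'],s['fy']]+[s['cx'],s['cy']]
E
python3 - <<'E'
from h import *
for n in ('scene','top'):
    s=save(n,n+'0.png'); print(n,-np.array(s['R']).T@np.array(s['t']),s['fx'])
a=cv2.imread('pics/scene0.png');b=cv2.imread('pics/top0.png')
cv2.imwrite('pics/both0.png',cv2.resize(np.vstack([a,b]),None,fx=.78,fy=.78))
print(ctrl.grasp_offset,ctrl.state())
E
```

```text
total 12
drwxr-xr-x  3 agent agent 4096 Nov 29 18:51 .
drwxr-xr-x 23 root  root  4096 Nov 29 18:51 ..
drwxr-xr-x  2 agent agent 4096 Nov 29 18:51 pics
scene [0.11346934 0.43670902 0.83590258] 364.28542613677547
top [ 0.29214813 -0.04651569  1.66474831] 499.4477812341741
0.0187 {'time_s': 0.1, 'q': array([-1.36934075e+00,  5.27672529e-02,  1.40162196e+00, -1.88890539e-05,
        1.68860631e+00, -7.02832689e-02]), 'dq': array([-7.49619887e-05, -1.22698245e-03, -8.84681089e-04, -1.53979397e-03,
       -1.31618470e-04,  3.13313665e-04]), 'joint_efforts': array([ 1.13933605e-03, -3.82581925e+01, -3.60985851e+01, -2.42457685e-05,
        4.71357547e-03, -2.06429689e-05]), 'position': array([ 0.14088487, -0.50546281,  0.23056069]), 'tcp_rot': array([ 9.90783847e-01,  1.35450644e-01, -5.53310190e-05, -6.99310637e-04]), 'force': array([ 0.22035938,  0.47857095, -0.05938493]), 'moment': array([-0.02651899,  0.02085808, -0.02396277]), 'grasp_force': 0.0, 'width': 0.0856497409591374}
```

```bash
python3 -m jog --help 2>&1 | head -30
```

```text
invalid input: not JSON, or not a number
```

View pics/both0.png

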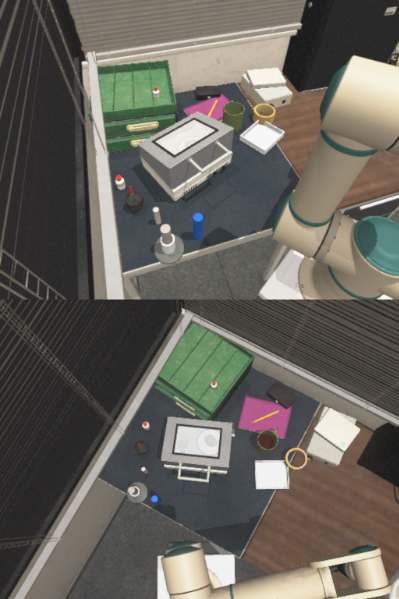

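Run:
```python
from h import *
a=cv2.imread('pics/scene0.png')[85:350,120:400];b=cv2.imread('pics/top0.png')[75:270,120:420]
a=cv2.resize(a,(0,0),fx=1.4,fy=1.4); b=cv2.resize(b,(0,0),fx=1.35,fy=1.35)
print(a.shape,b.shape)
W=800;o=np.zeros((max(a.shape[0],b.shape[0]),a.shape[1]+b.shape[1],3),np.uint8);o[:a.shape[0],:a.shape[1]]=a;o[:b.shape[0],a.shape[1]:]=b
cv2.imwrite('pics/crop1.png',o[:600,:800])
```

```text
(371, 392, 3) (263, 405, 3)
```

View pics/crop1.png

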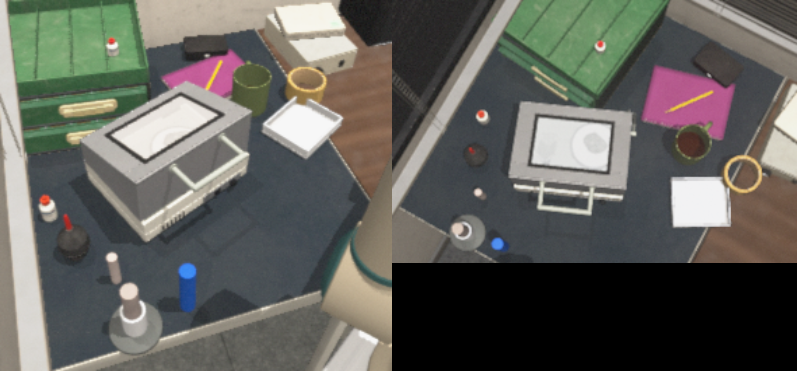

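Run:
```python
from h import *
s=load('top0.png');im=s['image'];h=cv2.cvtColor(im,cv2.COLOR_RGB2HSV)
g=cv2.resize(im[190:245,200:300][:,:,::-1],(0,0),fx=8,fy=8,interpolation=cv2.INTER_CUBIC); 
t=cv2.resize(im[200:250,315:380][:,:,::-1],(0,0),fx=5,fy=5); u=cv2.resize(im[215:275,145:210][:,:,::-1],(0,0),fx=5,fy=5)
o=np.zeros((440+200,800,3),np.uint8);o[:440]=g; 
cv2.imwrite('pics/m.png',g)
# bright mask in tray
m=((h[...,2]>150)&(h[...,1]<60)).astype(np.uint8)
for nm,(r0,r1,c0,c1) in dict(tray=(195,255,312,372),stand=(225,270,145,190)).items():
    k=np.zeros_like(m);k[r0:r1,c0:c1]=m[r0:r1,c0:c1]
    n,l,st,ce=cv2.connectedComponentsWithStats(k);i=1+np.argmax(st[1:,4]);
    pts=np.argwhere(l==i)[:,::-1].astype(np.float32);r=cv2.minAreaRect(pts);print(nm,st[i],ce[i],r)
    for z in (0.013,0.026,0.07):print(z,plane(s,*r[0],z)[:2],[plane(s,*p,z)[:2].round(3) for p in cv2.boxPoints(r)])
for nm,p in dict(hl=(228.1,228.3),hr=(266.7,232)).items():print(nm,plane(s,*p,.165))
o=np.hstack([t[:250],u[:250]]);cv2.imwrite('pics/tu.png',o)
```

```text
tray [ 327  206   44   37 1549] [347.85087153 224.38024532] ((348.5, 224.0), (36.0, 43.0), 90.0)
0.013 [ 0.4794414  -0.32970441] [array([ 0.541, -0.261]), array([ 0.538, -0.404]), array([ 0.418, -0.397]), array([ 0.421, -0.256])]
0.026 [ 0.47796732 -0.32747558] [array([ 0.539, -0.259]), array([ 0.536, -0.401]), array([ 0.417, -0.395]), array([ 0.42 , -0.254])]
0.07 [ 0.47297812 -0.31993188] [array([ 0.533, -0.254]), array([ 0.53 , -0.392]), array([ 0.414, -0.385]), array([ 0.417, -0.249])]
stand [164 239  15  14 126] [170.66666667 245.36507937] ((171.0, 245.5), (13.0, 14.0), 90.0)
0.013 [0.41958252 0.25965559] [array([0.442, 0.283]), array([0.441, 0.237]), array([0.398, 0.236]), array([0.399, 0.283])]
0.026 [0.41857955 0.25724589] [array([0.44 , 0.281]), array([0.439, 0.234]), array([0.397, 0.234]), array([0.398, 0.28 ])]
0.07 [0.4151849  0.24908996] [array([0.436, 0.272]), array([0.436, 0.227]), array([0.394, 0.227]), array([0.395, 0.271])]
hl [0.45636228 0.05932708 0.165     ]
hr [ 0.44288475 -0.05686904  0.165     ]
```

View pics/m.png

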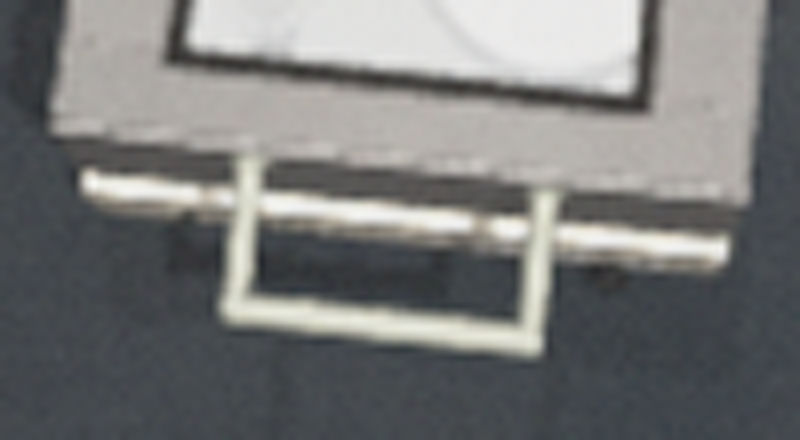

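Run:
```python
from h import *
s=load('top0.png');c=load('scene0.png')
P=lambda a,b,z:plane(s,200+a/8-.44,190+b/8-.44,z)
for n,a,b,z in (('handle',(222,309),(546,342),.165),('toph',(52,130),(748,200),.182),('rim',(82,178),(732,240),.07)):
    l=P(*a,z);r=P(*b,z);d=l-r;print(n,l.round(4),r.round(4),'len',np.linalg.norm(d).round(4),'yaw',np.arctan2(-d[0],d[1]).round(4),'mid',((l+r)/2).round(4))
    print('  scene px',proj(c,l).round(1),proj(c,r).round(1))
# core top two views
h=c['image']
o1,d1=ray(c,211,292)
im=cv2.resize(c['image'][270:345,170:290][:,:,::-1],(0,0),fx=5,fy=5,interpolation=cv2.INTER_CUBIC)
im2=cv2.resize(s['image'][210:270,145:205][:,:,::-1],(0,0),fx=6.25,fy=6.25,interpolation=cv2.INTER_CUBIC)
o=np.zeros((375,975,3),np.uint8);o[:,:600]=im;o[:,600:]=im2;cv2.imwrite('pics/core.png',cv2.resize(o,(0,0),fx=.8,fy=.8))
```

```text
handle [0.4568 0.0617 0.165 ] [ 0.4419 -0.0602  0.165 ] len 0.1228 yaw -0.1214 mid [0.4493 0.0008 0.165 ]
  scene px [256.8 220.1] [295.1 194.2]
toph [0.5237 0.1239 0.182 ] [ 0.4919 -0.1367  0.182 ] len 0.2625 yaw -0.1214 mid [ 0.5078 -0.0064  0.182 ]
  scene px [216.5 215.6] [299.  163.6]
rim [0.5214 0.1247 0.07  ] [ 0.491  -0.1366  0.07  ] len 0.263 yaw -0.1159 mid [ 0.5062 -0.006   0.07  ]
  scene px [220.5 243.9] [295.7 192.6]
```

View pics/core.png

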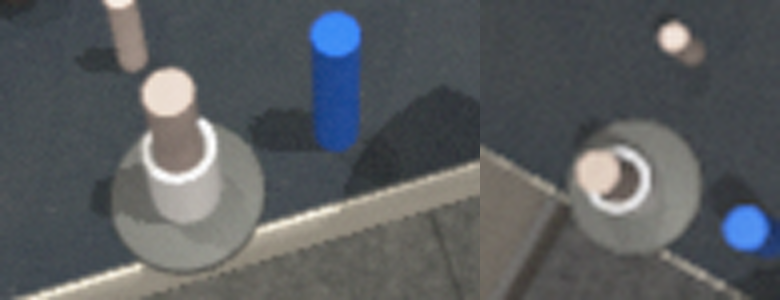

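```bash
cat >> h.py <<'E'
yaw=-.12; O=np.array([.591,-.0165,0]); Xd=np.array([np.cos(yaw),np.sin(yaw),0]); Yd=np.array([-np.sin(yaw),np.cos(yaw),0]); Zd=np.array([0,0,1.])
def M(x,y,z): return O+(Xd*x+Yd*y)/1000+Zd*z/1000
E
python3 - <<'E'
from h import *
s=load('top0.png');c=load('scene0.png')
print('coretop',plane(s,168.8,244.4,.135),plane(c,212,293,.135))
print('tube',plane(s,145+(617-480)/5,210+179/5,.07),plane(c,170+180/4,270+151/4,.07)); print('foot',plane(s,145+(634-480)/5,210+186/5,.008),plane(c,170+189/4,270+195/4,.008))
for a in (0,.2,.4,.6,.8,1.0,1.15):
    b=np.arctan2(95,248)+a;r=np.hypot(95,248);print(a,M(105-r*np.cos(b),0,70+r*np.sin(b)).round(4))
E
python3 -m jog '[{"dz":0.3,"turn":0.08},{"turn":0.08},{"turn":0.08},{"turn":0.08},{"turn":0.08},{"turn":0.08},{"turn":0.08},{"turn":0.08}]' 40
```

```text
coretop [0.41366855 0.24383981 0.135     ] [0.41241589 0.24569367 0.135     ]
tube [0.41414151 0.24459618 0.07      ] [0.40981417 0.24694483 0.07      ]
foot [0.41402977 0.24456132 0.008     ] [0.41051815 0.2461124  0.008     ]
0 [0.449  0.0006 0.165 ]
0.2 [ 0.4727 -0.0022  0.2124]
0.4 [ 0.5052 -0.0062  0.2541]
0.6 [ 0.5453 -0.011   0.2884]
0.8 [ 0.5914 -0.0165  0.3141]
1.0 [ 0.6416 -0.0226  0.33  ]
1.15 [ 0.6808 -0.0273  0.3352]validation failed for argument at $[0]...
```

```bash
python3 -m jog '[{"jaw":85,"dx":0,"dy":0,"dz":0.3,"turn":0.075},{"jaw":85,"dx":0,"dy":0,"dz":0,"turn":0.075},{"jaw":85,"dx":0,"dy":0.2,"dz":0,"turn":0.075},{"jaw":85,"dx":0.1,"dy":0.2,"dz":0,"turn":0.075},{"jaw":85,"dx":0.1,"dy":0.2,"dz":0,"turn":0.075},{"jaw":85,"dx":0.1,"dy":0.2,"dz":0,"turn":0.075}]' 40
```

```text
time_s: 0.6
position: [0.1635, -0.4449, 0.2533]
tcp_rot: [0.881, 0.472, 0.0, -0.0]
force: [0.1, 0.6, 0.1]
width: 0.0849
grasp_force: 0.0
```

```bash
python3 -m jog '[{"jaw":85,"dx":0.27,"dy":0.42,"dz":0,"turn":0.074},{"jaw":85,"dx":0.27,"dy":0.42,"dz":0,"turn":0.074},{"jaw":85,"dx":0.27,"dy":0.42,"dz":0,"turn":0.074},{"jaw":85,"dx":0.27,"dy":0.42,"dz":0,"turn":0.074},{"jaw":85,"dx":0.27,"dy":0.42,"dz":0,"turn":0},{"jaw":85,"dx":0.27,"dy":0.42,"dz":0,"turn":0},{"jaw":85,"dx":0.27,"dy":0.42,"dz":0,"turn":0},{"jaw":85,"dx":0.27,"dy":0.42,"dz":0,"turn":0}]' && python3 -m jog '[{"jaw":85,"dx":0.27,"dy":0.42,"dz":0,"turn":0},{"jaw":85,"dx":0.27,"dy":0.42,"dz":0,"turn":0},{"jaw":85,"dx":0.27,"dy":0.42,"dz":0,"turn":0},{"jaw":85,"dx":0.27,"dy":0.42,"dz":0,"turn":0},{"jaw":85,"dx":0.27,"dy":0.42,"dz":0,"turn":0},{"jaw":85,"dx":0,"dy":0,"dz":0,"turn":0}]'
```

```text
time_s: 1.27
position: [0.3259, -0.192, 0.2537]
tcp_rot: [0.751, 0.661, 0.0, 0.0]
force: [-0.1, -0.6, -1.1]
width: 0.0849
grasp_force: 0.0
time_s: 1.77
position: [0.4283, -0.0316, 0.253]
tcp_rot: [0.749, 0.663, 0.0, -0.001]
force: [-0.7, -0.4, -0.4]
width: 0.085
grasp_force: 0.0
```

```bash
python3 -m jog '[{"jaw":45,"dx":0.276,"dy":0.43,"dz":0,"turn":0},{"jaw":45,"dx":0,"dy":0,"dz":0,"turn":0},{"jaw":45,"dx":0,"dy":0,"dz":0,"turn":0},{"jaw":45,"dx":0,"dy":0,"dz":-0.3,"turn":0},{"jaw":45,"dx":0,"dy":0,"dz":0,"turn":0}]'
python3 - <<'E'
from h import *
st=ctrl.state();print(st['position'],st['width'])
s=save('wrist','w1.png')
np.save('pics/st1.npy',st['position'])
print(np.array(s['tool_from_camera']).round(3))
a=save('scene','sc1.png')['image'][120:300,180:380,::-1]
cv2.imwrite('pics/v1.png',cv2.resize(np.hstack([cv2.resize(s['image'][:,:,::-1],(0,0),fx=.8,fy=.8),cv2.resize(a,(0,0),fx=1.7,fy=1.7)[:307]][:2]),(0,0),fx=1.0,fy=1.0)[:, :800])
E
```

```text
time_s: 2.18
position: [0.4459, -0.0046, 0.2279]
tcp_rot: [0.751, 0.66, -0.002, -0.002]
force: [-0.6, -0.5, -1.6]
width: 0.0452
grasp_force: 0.0
[ 0.4458794  -0.00461182  0.22794183] 0.04515335286127743
[[ 0.    -0.95  -0.311  0.08 ]
 [ 1.     0.     0.    -0.001]
 [-0.    -0.311  0.95  -0.142]
 [ 0.     0.     0.     1.   ]]Traceback (most recent call last):
  File "<stdin>", line 7, in <module>
    return _nx.concatenate(arrs, 1, dtype=dtype, casting=casting)
           ~~~~~~~~~~~~~~~^^^^^^^^^^^^^^^^^^^^^^^^^^^^^^^^^^^^^^^
ValueError: all the input array dimensions except for the concatenation axis must match exactly, but along dimension 0, the array at index 0 has size 307 and the array at index 1 has size 306
```

```bash
python3 -m jog '[{"jaw":45,"dx":0.04,"dy":0.05,"dz":-0.2,"turn":0},{"jaw":45,"dx":0,"dy":0,"dz":-0.25,"turn":0},{"jaw":45,"dx":0,"dy":0,"dz":-0.25,"turn":0},{"jaw":45,"dx":0,"dy":0,"dz":-0.2,"turn":0},{"jaw":45,"dx":0,"dy":0,"dz":-0.2,"turn":0},{"jaw":45,"dx":0,"dy":0,"dz":0,"turn":0},{"jaw":45,"dx":0,"dy":0,"dz":0,"turn":0}]'
python3 - <<'E'
from h import *
s=save('wrist','w2.png')
a=save('scene','sc2.png')['image'][120:300,180:380,::-1]
cv2.imwrite('pics/v2.png',np.hstack([cv2.resize(s['image'][:,:,::-1],(400,300)),cv2.resize(a,(400,300))]))
E
```

```text
time_s: 2.87
position: [0.4504, -0.0007, 0.1495]
tcp_rot: [0.751, 0.66, -0.0, 0.0]
force: [-0.2, 1.0, 0.7]
width: 0.0449
grasp_force: 0.0
```

View pics/v2.png

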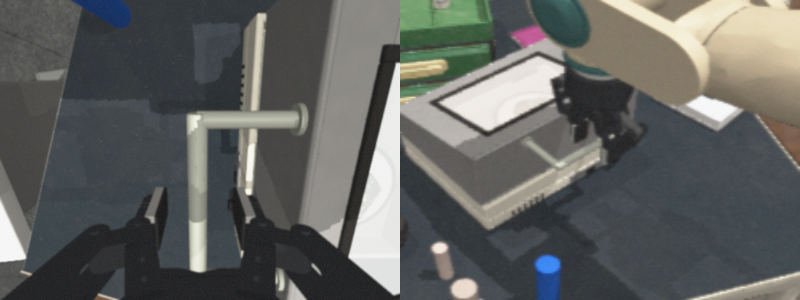

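```bash
python3 -m jog '[{"jaw":0,"dx":0,"dy":0,"dz":0,"turn":0},{"jaw":0,"dx":0,"dy":0,"dz":0,"turn":0},{"jaw":0,"dx":0,"dy":0,"dz":0,"turn":0},{"jaw":0,"dx":0,"dy":0,"dz":0,"turn":0}]' 50 && python3 -m jog '[{"jaw":0,"dx":0.06,"dy":-0.01,"dz":0.16,"turn":0},{"jaw":0,"dx":0.08,"dy":-0.01,"dz":0.165,"turn":0},{"jaw":0,"dx":0.17,"dy":-0.02,"dz":0.305,"turn":0},{"jaw":0,"dx":0,"dy":0,"dz":0,"turn":0}]'
```

```text
time_s: 3.3
position: [0.449, -0.0001, 0.1498]
tcp_rot: [0.751, 0.661, -0.001, -0.001]
force: [-12.8, 1.1, 10.4]
width: 0.0104
grasp_force: 49.1
time_s: 3.63
position: [0.4736, -0.0032, 0.1997]
tcp_rot: [0.751, 0.661, -0.0, -0.0]
force: [-15.6, 1.2, 6.0]
width: 0.0102
grasp_force: 50.2
```

```bash
python3 -m jog '[{"jaw":0,"dx":0.19,"dy":-0.02,"dz":0.29,"turn":0},{"jaw":0,"dx":0.22,"dy":-0.03,"dz":0.265,"turn":0},{"jaw":0,"dx":0.25,"dy":-0.03,"dz":0.245,"turn":0},{"jaw":0,"dx":0.28,"dy":-0.03,"dz":0.21,"turn":0},{"jaw":0,"dx":0,"dy":0,"dz":0,"turn":0}]'
```

```text
time_s: 4.05
position: [0.546, -0.0122, 0.2771]
tcp_rot: [0.751, 0.661, 0.001, 0.002]
force: [-12.1, -1.0, 15.4]
width: 0.0098
grasp_force: 53.1
```

```bash
python3 -m jog '[{"jaw":0,"dx":0.29,"dy":-0.03,"dz":0.2,"turn":0},{"jaw":0,"dx":0.31,"dy":-0.04,"dz":0.165,"turn":0},{"jaw":0,"dx":0.33,"dy":-0.04,"dz":0.13,"turn":0},{"jaw":0,"dx":0,"dy":0,"dz":0,"turn":0}]' &&  python3 - <<'E'
from h import *
s=save('wrist','w3.png')
a=save('scene','sc3.png')['image'][60:285,180:480,::-1]
cv2.imwrite('pics/v3.png',np.hstack([cv2.resize(s['image'][:,:,::-1],(400,300)),cv2.resize(a,(400,300))]))
E
```

```text
time_s: 4.38
position: [0.6167, -0.0208, 0.3127]
tcp_rot: [0.751, 0.66, 0.002, 0.002]
force: [-4.2, -1.6, 12.6]
width: 0.01
grasp_force: 51.8
```

View pics/v3.png

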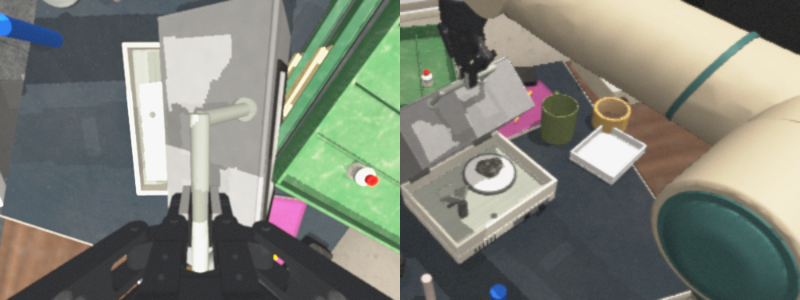

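```bash
python3 -m jog '[{"jaw":0,"dx":0.33,"dy":-0.04,"dz":0.09,"turn":0},{"jaw":0,"dx":0.34,"dy":-0.04,"dz":0.055,"turn":0},{"jaw":0,"dx":0,"dy":0,"dz":0,"turn":0},{"jaw":0,"dx":0,"dy":0,"dz":0,"turn":0}]'; python3 -m jog '[{"jaw":45,"dx":0,"dy":0,"dz":0,"turn":0},{"jaw":45,"dx":0,"dy":0,"dz":0,"turn":0},{"jaw":45,"dx":0,"dy":0,"dz":0,"turn":0},{"jaw":45,"dx":0,"dy":0,"dz":0,"turn":0}]'
```

```text
time_s: 4.82
position: [0.6661, -0.0265, 0.3206]
tcp_rot: [0.751, 0.66, 0.001, 0.002]
force: [3.5, -2.8, 2.3]
width: 0.0097
grasp_force: 54.2
time_s: 5.15
position: [0.6639, -0.0256, 0.3192]
tcp_rot: [0.751, 0.661, -0.0, -0.0]
force: [2.3, -0.3, -1.5]
width: 0.0447
grasp_force: 1.2
```

```bash
python3 -m jog '[{"jaw":45,"dx":0.15,"dy":-0.02,"dz":0,"turn":0},{"jaw":45,"dx":0,"dy":0,"dz":0.3,"turn":0},{"jaw":45,"dx":0,"dy":0,"dz":0.4,"turn":0},{"jaw":45,"dx":0,"dy":0,"dz":0.4,"turn":0},{"jaw":45,"dx":0,"dy":0,"dz":0,"turn":0}]'
```

```text
time_s: 5.57
position: [0.6748, -0.0269, 0.4104]
tcp_rot: [0.75, 0.661, 0.004, 0.004]
force: [-0.8, -0.5, 2.2]
width: 0.0448
grasp_force: 0.0
```

```bash
python3 -m jog '[{"jaw":45,"dx":0.3,"dy":0,"dz":0.1,"turn":0},{"jaw":45,"dx":0.3,"dy":0,"dz":0.1,"turn":0},{"jaw":45,"dx":0.3,"dy":0,"dz":0,"turn":0},{"jaw":45,"dx":0.3,"dy":0,"dz":0,"turn":0}]'; python3 -m jog '[{"jaw":45,"dx":-0.5,"dy":0,"dz":0,"turn":0},{"jaw":45,"dx":-0.5,"dy":0,"dz":0,"turn":0},{"jaw":45,"dx":0,"dy":0,"dz":0,"turn":0}]'; python3 -c "
from h import *
print(ctrl.state()['q'])"
```

```text
time_s: 5.9
position: [0.7212, -0.0256, 0.3874]
tcp_rot: [0.75, 0.661, 0.011, 0.01]
force: [0.4, -0.6, 0.2]
width: 0.0449
grasp_force: 0.0
time_s: 6.15
position: [0.6702, -0.0257, 0.3879]
tcp_rot: [0.751, 0.661, 0.007, 0.007]
force: [-0.7, -0.1, -0.3]
width: 0.0453
grasp_force: 0.0
[-9.41215918e-02  5.42896689e-01  4.96914274e-01  1.97063612e-03
  2.08197494e+00  3.38137723e-02]
```

```bash
python3 -m jog '[{"jaw":45,"dx":0.4,"dy":-0.1,"dz":0.1,"turn":0},{"jaw":45,"dx":0.5,"dy":-0.1,"dz":0.1,"turn":0},{"jaw":45,"dx":0.5,"dy":0,"dz":0,"turn":0},{"jaw":45,"dx":0.5,"dy":0,"dz":0,"turn":0},{"jaw":45,"dx":0.5,"dy":0,"dz":0,"turn":0},{"jaw":45,"dx":0.5,"dy":0,"dz":0,"turn":0}]';  python3 -c "
from h import *
print(ctrl.state()['q'])"
```

```text
time_s: 6.65
position: [0.7755, -0.0335, 0.3395]
tcp_rot: [0.749, 0.66, 0.042, 0.041]
force: [-0.4, -0.4, 0.4]
width: 0.0452
grasp_force: 0.0
[-0.09279292  0.86837826  0.12153779  0.00629032  2.03486439  0.03746186]
```

```bash
python3 -m jog '[{"jaw":45,"dx":0.2,"dy":0,"dz":0.5,"turn":0},{"jaw":45,"dx":0.2,"dy":0,"dz":0.5,"turn":0},{"jaw":45,"dx":0.4,"dy":0,"dz":0.3,"turn":0},{"jaw":45,"dx":0.4,"dy":0,"dz":0.3,"turn":0},{"jaw":45,"dx":0.4,"dy":0,"dz":0.3,"turn":0},{"jaw":45,"dx":0.4,"dy":0,"dz":0.3,"turn":0}]';  python3 -c "
from h import *
print(ctrl.state()['q'])"
```

```text
time_s: 7.15
position: [0.7732, -0.0276, 0.4057]
tcp_rot: [0.745, 0.656, 0.087, 0.083]
force: [-0.5, 0.0, -0.2]
width: 0.0451
grasp_force: 0.0
[-0.08733314  0.78548504  0.12149154  0.01187022  1.99461641  0.04590176]
```

```bash
python3 -m jog '[{"jaw":45,"dx":0.4,"dy":0,"dz":0.35,"turn":0},{"jaw":45,"dx":0.4,"dy":0,"dz":0.35,"turn":0},{"jaw":45,"dx":0.4,"dy":0,"dz":0.35,"turn":0},{"jaw":45,"dx":0.4,"dy":0,"dz":0.35,"turn":0},{"jaw":45,"dx":0.4,"dy":0,"dz":0.35,"turn":0},{"jaw":45,"dx":0.4,"dy":0,"dz":0.35,"turn":0},{"jaw":45,"dx":0.4,"dy":0,"dz":0.35,"turn":0},{"jaw":45,"dx":0.4,"dy":0,"dz":0.35,"turn":0}]';  python3 -c "
from h import *
print(ctrl.state()['q'])"
```

```text
time_s: 7.82
position: [0.7966, -0.0214, 0.4603]
tcp_rot: [0.733, 0.646, 0.154, 0.146]
force: [0.3, 0.6, 0.8]
width: 0.0449
grasp_force: 0.0
[-0.07930142  0.7309937   0.12243431  0.01830697  1.86025477  0.05663962]
```

```bash
python3 -m jog '[{"jaw":45,"dx":-0.5,"dy":0,"dz":0.1,"turn":0},{"jaw":45,"dx":-0.5,"dy":0,"dz":0.1,"turn":0.078},{"jaw":45,"dx":-0.5,"dy":0,"dz":0,"turn":0.078},{"jaw":45,"dx":-0.5,"dy":0,"dz":0,"turn":0.078},{"jaw":45,"dx":0,"dy":0,"dz":0,"turn":0.078},{"jaw":45,"dx":0,"dy":0,"dz":0,"turn":0.078},{"jaw":45,"dx":0,"dy":0,"dz":0,"turn":0.078},{"jaw":45,"dx":0,"dy":0,"dz":0,"turn":0.078}]';  python3 -c "
from h import *
from scipy.spatial.transform import Rotation as R
s=ctrl.state()
print(s['q'].round(3),R.from_quat(s['tcp_rot']).as_matrix().round(3))"
```

```text
time_s: 8.48
position: [0.6624, -0.0218, 0.4741]
tcp_rot: [0.4, 0.892, 0.2, 0.07]
force: [0.4, -0.5, -0.6]
width: 0.0452
grasp_force: 0.0
[-0.242  0.349  0.624  0.393  1.92  -0.786] [[-0.67   0.686  0.285]
 [ 0.742  0.599  0.3  ]
 [ 0.035  0.413 -0.91 ]]
```

```bash
R='x'; python3 -m jog '[{"jaw":45,"dx":0,"dy":0,"dz":0,"turn":0.078},{"jaw":45,"dx":0,"dy":0,"dz":0,"turn":0.078},{"jaw":45,"dx":0,"dy":0,"dz":0,"turn":0.078},{"jaw":45,"dx":0,"dy":0,"dz":0,"turn":0.078},{"jaw":45,"dx":0,"dy":0,"dz":0,"turn":0.078},{"jaw":45,"dx":0,"dy":0,"dz":0,"turn":0.078},{"jaw":45,"dx":0,"dy":0,"dz":0,"turn":0.078},{"jaw":45,"dx":0,"dy":0,"dz":0,"turn":0.078}]'; python3 -m jog '[{"jaw":45,"dx":0,"dy":0,"dz":0,"turn":0.078},{"jaw":45,"dx":0,"dy":0,"dz":0,"turn":0.078},{"jaw":45,"dx":0,"dy":0,"dz":0,"turn":0.078},{"jaw":45,"dx":0,"dy":0,"dz":0,"turn":0.078},{"jaw":45,"dx":0,"dy":0,"dz":0,"turn":0.078},{"jaw":45,"dx":0,"dy":0,"dz":0,"turn":0.078},{"jaw":45,"dx":0,"dy":0,"dz":0,"turn":0.078}]'; python3 -c "
from h import *
from scipy.spatial.transform import Rotation as R
s=ctrl.state()
print(s['q'].round(3),R.from_quat(s['tcp_rot']).as_matrix().round(3))"
```

```text
time_s: 9.15
position: [0.6467, -0.0186, 0.456]
tcp_rot: [-0.064, 0.975, 0.211, -0.03]
force: [0.4, 0.9, 0.6]
width: 0.0448
grasp_force: 0.0
time_s: 9.73
position: [0.6035, -0.0114, 0.4284]
tcp_rot: [-0.463, 0.862, 0.18, -0.1]
force: [-0.8, 0.2, -0.2]
width: 0.0449
grasp_force: 0.0
[-0.156  0.775  0.123  0.325  2.604 -2.464] [[-0.551 -0.762 -0.339]
 [-0.834  0.506  0.219]
 [ 0.005  0.403 -0.915]]
```

```bash
python3 -m jog '[{"jaw":45,"dx":-0.3,"dy":0,"dz":0,"turn":0.078},{"jaw":45,"dx":0,"dy":0,"dz":0.1,"turn":0.078},{"jaw":45,"dx":0.3,"dy":0,"dz":0.2,"turn":0.06},{"jaw":45,"dx":0.4,"dy":0,"dz":0.3,"turn":0},{"jaw":45,"dx":0.4,"dy":0,"dz":0.3,"turn":0},{"jaw":45,"dx":0.4,"dy":0,"dz":0.3,"turn":0},{"jaw":45,"dx":0.4,"dy":0,"dz":0.3,"turn":0},{"jaw":45,"dx":0.4,"dy":0,"dz":0.3,"turn":0}]'; python3 -c "
from h import *
from scipy.spatial.transform import Rotation as R
s=ctrl.state()
print(s['q'].round(3),R.from_quat(s['tcp_rot']).as_matrix().round(3))"
```

```text
time_s: 10.4
position: [0.5568, -0.0064, 0.4744]
tcp_rot: [-0.597, 0.774, 0.166, -0.129]
force: [-0.6, -0.7, 1.6]
width: 0.0454
grasp_force: 0.0
[-0.108  0.71   0.122  0.149  2.726 -2.869] [[-0.254 -0.881 -0.398]
 [-0.967  0.232  0.103]
 [ 0.001  0.411 -0.911]]
```

```bash
python3 -m jog '[{"jaw":45,"dx":0.5,"dy":0,"dz":0,"turn":0},{"jaw":45,"dx":0.5,"dy":0,"dz":0,"turn":0},{"jaw":45,"dx":0.5,"dy":0,"dz":0,"turn":0},{"jaw":45,"dx":0.5,"dy":0,"dz":0,"turn":0}]'; python3 -c "
from h import *
from scipy.spatial.transform import Rotation as R
s=ctrl.state()
print(s['q'].round(3),R.from_quat(s['tcp_rot']).as_matrix().round(3))"
```

```text
time_s: 10.73
position: [0.571, -0.0068, 0.4424]
tcp_rot: [-0.595, 0.768, 0.184, -0.15]
force: [-0.3, 0.1, -0.1]
width: 0.0452
grasp_force: 0.0
[-0.105  0.766  0.123  0.143  2.726 -2.876] [[-0.248 -0.858 -0.45 ]
 [-0.969  0.225  0.105]
 [ 0.011  0.462 -0.887]]
```

```bash
python3 -m jog '[{"jaw":45,"dx":-0.3,"dy":-0.3,"dz":0,"turn":-0.04},{"jaw":45,"dx":-0.3,"dy":-0.4,"dz":0,"turn":-0.04},{"jaw":45,"dx":-0.2,"dy":-0.48,"dz":0,"turn":-0.04},{"jaw":45,"dx":-0.2,"dy":-0.48,"dz":-0.1,"turn":-0.04},{"jaw":45,"dx":-0.1,"dy":-0.48,"dz":-0.2,"turn":-0.04},{"jaw":45,"dx":0,"dy":-0.4,"dz":-0.3,"turn":-0.04},{"jaw":45,"dx":0,"dy":-0.4,"dz":-0.4,"turn":-0.03},{"jaw":45,"dx":0,"dy":0,"dz":-0.4,"turn":0}]'; python3 -c "
from h import *
from scipy.spatial.transform import Rotation as R
s=ctrl.state()
print(s['q'].round(3),R.from_quat(s['tcp_rot']).as_matrix().round(3))"
```

```text
time_s: 11.4
position: [0.4937, -0.2232, 0.3385]
tcp_rot: [-0.415, 0.878, 0.212, -0.106]
force: [0.2, 0.0, -1.4]
width: 0.0447
grasp_force: 0.0
[-0.526  0.484  0.741  0.094  2.39  -2.926] [[-0.633 -0.683 -0.363]
 [-0.774  0.566  0.285]
 [ 0.011  0.461 -0.887]]
```

```bash
python3 -m jog '[{"jaw":45,"dx":0.46,"dy":-0.2,"dz":0,"turn":0},{"jaw":45,"dx":0.46,"dy":-0.2,"dz":0,"turn":0},{"jaw":45,"dx":0.46,"dy":-0.2,"dz":0,"turn":0},{"jaw":45,"dx":0.46,"dy":-0.2,"dz":0.1,"turn":0},{"jaw":45,"dx":0.46,"dy":-0.2,"dz":0.1,"turn":0},{"jaw":45,"dx":0.46,"dy":-0.2,"dz":0.1,"turn":0}]'; python3 -c "
from h import *
from scipy.spatial.transform import Rotation as R
s=ctrl.state()
print(s['q'].round(3),R.from_quat(s['tcp_rot']).as_matrix().round(3))"
```

```text
time_s: 11.9
position: [0.5991, -0.2591, 0.317]
tcp_rot: [-0.419, 0.882, 0.197, -0.091]
force: [0.8, 0.4, 0.3]
width: 0.0448
grasp_force: 0.0
[-0.5    0.929  0.124  0.139  2.514 -2.864] [[-0.632 -0.703 -0.326]
 [-0.775  0.571  0.271]
 [-0.004  0.424 -0.906]]
```

```bash
python3 -m jog '[{"jaw":45,"dx":0.46,"dy":-0.2,"dz":0.15,"turn":0},{"jaw":45,"dx":0.46,"dy":-0.2,"dz":0.15,"turn":0},{"jaw":45,"dx":0.46,"dy":-0.2,"dz":0.15,"turn":0},{"jaw":45,"dx":0.46,"dy":-0.2,"dz":0.15,"turn":0},{"jaw":45,"dx":0.46,"dy":-0.2,"dz":0.15,"turn":0},{"jaw":45,"dx":0.46,"dy":-0.2,"dz":0.15,"turn":0},{"jaw":45,"dx":0.46,"dy":-0.2,"dz":0.15,"turn":0},{"jaw":45,"dx":0.46,"dy":-0.2,"dz":0.15,"turn":0}]'; python3 -c "
from h import *
from scipy.spatial.transform import Rotation as R
s=ctrl.state()
print(s['q'].round(3),R.from_quat(s['tcp_rot']).as_matrix().round(3))"
```

```text
time_s: 12.57
position: [0.6456, -0.2688, 0.2905]
tcp_rot: [-0.42, 0.895, 0.143, -0.039]
force: [-0.8, 0.3, 0.0]
width: 0.0452
grasp_force: 0.0
[-0.491  0.946  0.122  0.151  2.345 -2.848] [[-0.644 -0.741 -0.19 ]
 [-0.763  0.606  0.223]
 [-0.05   0.288 -0.956]]
```

```bash
python3 -m jog '[{"jaw":45,"dx":0.43,"dy":-0.2,"dz":0.25,"turn":0},{"jaw":45,"dx":0.43,"dy":-0.2,"dz":0.25,"turn":0},{"jaw":45,"dx":0.43,"dy":-0.2,"dz":0.25,"turn":0},{"jaw":45,"dx":0.43,"dy":-0.2,"dz":0.25,"turn":0},{"jaw":45,"dx":0.43,"dy":-0.2,"dz":0.25,"turn":0},{"jaw":45,"dx":0.43,"dy":-0.2,"dz":0.25,"turn":0},{"jaw":45,"dx":0.43,"dy":-0.2,"dz":0.25,"turn":0},{"jaw":45,"dx":0.43,"dy":-0.2,"dz":0.25,"turn":0}]'; python3 -m jog '[{"jaw":45,"dx":0.43,"dy":-0.2,"dz":0.25,"turn":0},{"jaw":45,"dx":0.43,"dy":-0.2,"dz":0.25,"turn":0},{"jaw":45,"dx":0.43,"dy":-0.2,"dz":0.25,"turn":0},{"jaw":45,"dx":0.43,"dy":-0.2,"dz":0.25,"turn":0},{"jaw":45,"dx":0.43,"dy":-0.2,"dz":0.25,"turn":0}]'; python3 -c "
from h import *
from scipy.spatial.transform import Rotation as R
s=ctrl.state()
print(s['q'].round(3),R.from_quat(s['tcp_rot']).as_matrix().round(3))"
```

```text
time_s: 13.23
position: [0.674, -0.2793, 0.3154]
tcp_rot: [-0.418, 0.905, 0.083, 0.019]
force: [-0.0, 0.4, 0.0]
width: 0.0448
grasp_force: 0.0
time_s: 13.65
position: [0.6966, -0.2879, 0.3275]
tcp_rot: [-0.415, 0.907, 0.044, 0.058]
force: [-0.6, -0.0, -0.2]
width: 0.0448
grasp_force: 0.0
[-0.495  0.885  0.123  0.171  2.127 -2.832] [[-0.65  -0.757  0.069]
 [-0.747  0.653  0.127]
 [-0.142  0.031 -0.989]]
```

```bash
python3 -m jog '[{"jaw":60,"dx":-0.2,"dy":0.1,"dz":0.1,"turn":-0.079},{"jaw":60,"dx":-0.2,"dy":0.1,"dz":0.1,"turn":-0.079},{"jaw":60,"dx":0,"dy":0,"dz":0,"turn":-0.079},{"jaw":60,"dx":0,"dy":0,"dz":0,"turn":-0.079},{"jaw":60,"dx":0,"dy":0,"dz":0,"turn":-0.079},{"jaw":60,"dx":0,"dy":0,"dz":0,"turn":-0.079},{"jaw":60,"dx":0,"dy":0,"dz":0,"turn":-0.079},{"jaw":60,"dx":0,"dy":0,"dz":0,"turn":-0.079}]'; python3 -m jog '[{"jaw":60,"dx":0.4,"dy":-0.17,"dz":0.1,"turn":-0.079},{"jaw":60,"dx":0.4,"dy":-0.17,"dz":0.15,"turn":-0.079},{"jaw":60,"dx":0.4,"dy":-0.17,"dz":0.3,"turn":0},{"jaw":60,"dx":0.4,"dy":-0.17,"dz":0.3,"turn":0},{"jaw":60,"dx":0.4,"dy":-0.17,"dz":0.3,"turn":0},{"jaw":60,"dx":0.4,"dy":-0.17,"dz":0.3,"turn":0},{"jaw":60,"dx":0.4,"dy":-0.17,"dz":0.3,"turn":0},{"jaw":60,"dx":0.4,"dy":-0.17,"dz":0.3,"turn":0}]'; python3 -c "
from h import *
from scipy.spatial.transform import Rotation as R
s=ctrl.state()
print(s['q'].round(3),R.from_quat(s['tcp_rot']).as_matrix().round(3))
im=save('top','top3.png')['image'];sc=save('scene','sc4.png')['image']
cv2.imwrite('pics/v4.png',np.hstack([cv2.resize(im[130:220,190:310,::-1],(400,300),interpolation=2),cv2.resize(sc[130:265,220:400,::-1],(400,300),interpolation=2)]))
"
```

```text
time_s: 14.32
position: [0.6665, -0.273, 0.3425]
tcp_rot: [0.07, 0.995, 0.011, 0.072]
force: [0.5, 0.1, -0.3]
width: 0.0604
grasp_force: 0.0
time_s: 14.98
position: [0.7367, -0.3022, 0.3917]
tcp_rot: [0.156, 0.977, -0.011, 0.142]
force: [-0.3, -0.1, -0.1]
width: 0.0596
grasp_force: 0.0
[-0.457  0.81   0.121  0.066  1.93  -1.68 ] [[-0.911  0.308  0.274]
 [ 0.301  0.951 -0.066]
 [-0.281  0.022 -0.959]]
```

View pics/v4.png

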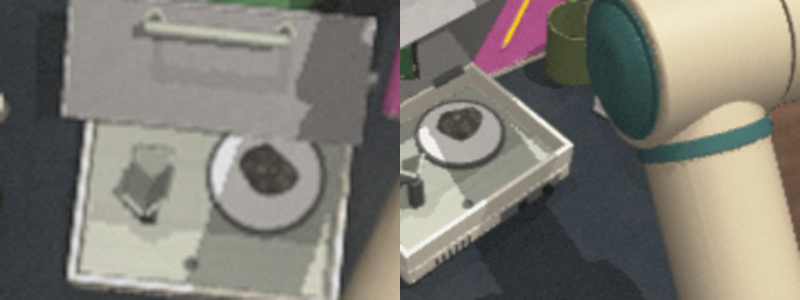

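```bash
python3 -m jog '[{"jaw":85,"dx":0.42,"dy":-0.14,"dz":0.33,"turn":0},{"jaw":85,"dx":0.42,"dy":-0.14,"dz":0.33,"turn":0},{"jaw":85,"dx":0.42,"dy":-0.14,"dz":0.33,"turn":0},{"jaw":85,"dx":0.42,"dy":-0.14,"dz":0.33,"turn":0},{"jaw":85,"dx":0.42,"dy":-0.14,"dz":0.33,"turn":0},{"jaw":85,"dx":0.42,"dy":-0.14,"dz":0.33,"turn":0},{"jaw":85,"dx":0.42,"dy":-0.14,"dz":0.33,"turn":0},{"jaw":85,"dx":0.42,"dy":-0.14,"dz":0.33,"turn":0}]';  python3 -m jog '[{"jaw":85,"dx":0.42,"dy":-0.14,"dz":0.35,"turn":0},{"jaw":85,"dx":0.42,"dy":-0.14,"dz":0.35,"turn":0},{"jaw":85,"dx":0.42,"dy":-0.14,"dz":0.35,"turn":0}]'
python3 - <<'E'
from h import *
from scipy.spatial.transform import Rotation as R
s=ctrl.state()
print(s['q'].round(3),R.from_quat(s['tcp_rot']).as_matrix().round(3))
s=load('top3.png');c=load('sc4.png')
def rock(s,cx,cy,w):
    g=cv2.cvtColor(s['image'],cv2.COLOR_RGB2GRAY);m=np.zeros_like(g);x0,y0=int(cx-w),int(cy-w);m[y0:y0+2*w+1,x0:x0+2*w+1]=(g[y0:y0+2*w+1,x0:x0+2*w+1]<95)
    n,l,st,ce=cv2.connectedComponentsWithStats(m);i=l[int(cy),int(cx)];print(st[i],ce[i]);p=np.argwhere(l==i)[:,::-1].astype(np.float32);return ce[i],p
ct,p=rock(s,270.4,180.4,12);q=np.array([plane(s,*a,.065)[:2] for a in p],np.float32);r=cv2.minAreaRect(q);print(r)
loc=lambda w:[(w[:2]-O[:2])@Xd[:2],(w[:2]-O[:2])@Yd[:2]]
print('machine',np.array(loc(np.array(r[0])))*1000,'cent',q.mean(0),loc(q.mean(0)))
cs,p2=rock(c,247.9,185.8,14);print('scene',plane(c,*cs,.06),'pred lap px top',proj(s,M(35,-50,43)),'scene',proj(c,M(35,-50,43)))
o1,d1=ray(s,*ct);o2,d2=ray(c,*cs);k=np.linalg.lstsq(np.c_[d1,-d2],o2-o1,rcond=None)[0];print(o1+d1*k[0],o2+d2*k[1])
E
```

```text
time_s: 15.75
position: [0.7768, -0.2984, 0.4347]
tcp_rot: [0.155, 0.959, -0.031, 0.235]
force: [-0.3, -0.0, -0.9]
width: 0.0848
grasp_force: 0.0
time_s: 16.0
position: [0.7906, -0.2983, 0.4535]
tcp_rot: [0.154, 0.949, -0.039, 0.271]
force: [-0.8, 0.1, 0.6]
width: 0.0848
grasp_force: 0.0
[-0.426  0.765  0.122  0.066  1.702 -1.649] [[-0.805  0.313  0.503]
 [ 0.271  0.95  -0.157]
 [-0.527  0.01  -0.85 ]]
[262 173  17  15 176] [269.82954545 180.71022727]
((0.6198828816413879, -0.07022513449192047), (0.05358968302607536, 0.03968465328216553), 43.08345413208008)
machine [ 35.10672876 -49.88114397] cent [ 0.6207475  -0.07137182] [np.float64(0.036102408581017924), np.float64(-0.05091608060612308)]
[237 179  20  14 201] [246.46268657 185.05472637]
scene [ 0.61856319 -0.06991569  0.06      ] pred lap px top [269.44720547 182.3432324 ] scene [246.36901368 188.70147783]
[ 0.62251052 -0.07151197  0.05633902] [ 0.62112221 -0.07248247  0.05606895]
```

```bash
python3 -m jog '[{"jaw":85,"dx":-0.52,"dy":0.05,"dz":0,"turn":0},{"jaw":85,"dx":-0.52,"dy":0.05,"dz":0,"turn":0},{"jaw":85,"dx":-0.52,"dy":0.1,"dz":0,"turn":0},{"jaw":85,"dx":-0.52,"dy":0.1,"dz":0,"turn":0},{"jaw":85,"dx":-0.52,"dy":0.1,"dz":0,"turn":0},{"jaw":85,"dx":-0.52,"dy":0.1,"dz":0,"turn":0},{"jaw":85,"dx":-0.4,"dy":0.3,"dz":-0.2,"turn":0},{"jaw":85,"dx":-0.2,"dy":0.5,"dz":-0.2,"turn":0}]';  python3 -m jog '[{"jaw":85,"dx":0,"dy":0.5,"dz":-0.25,"turn":0},{"jaw":85,"dx":0,"dy":0.5,"dz":-0.25,"turn":0},{"jaw":85,"dx":0,"dy":0.5,"dz":-0.25,"turn":0},{"jaw":85,"dx":0,"dy":0.2,"dz":-0.25,"turn":0},{"jaw":85,"dx":0,"dy":0,"dz":0,"turn":0}]'
python3 - <<'E'
from h import *
from scipy.spatial.transform import Rotation as R
s=ctrl.state()
print(s['q'].round(3),R.from_quat(s['tcp_rot']).as_matrix().round(3))
E
```

```text
time_s: 16.67
position: [0.5412, -0.2082, 0.4278]
tcp_rot: [0.156, 0.949, -0.04, 0.272]
force: [1.2, 0.7, 0.6]
width: 0.0847
grasp_force: 0.0
time_s: 17.08
position: [0.5434, -0.0766, 0.3476]
tcp_rot: [0.152, 0.951, -0.037, 0.268]
force: [-0.8, -0.7, -0.9]
width: 0.0851
grasp_force: 0.0
[-0.175 -0.294  1.569 -0.066  1.322 -1.431] [[-0.81   0.308  0.498]
 [ 0.268  0.951 -0.152]
 [-0.521  0.01  -0.854]]
```

```bash
python3 -m jog '[{"jaw":85,"dx":-0.1,"dy":0.06,"dz":-0.45,"turn":0},{"jaw":85,"dx":-0.1,"dy":0.05,"dz":-0.5,"turn":0},{"jaw":85,"dx":0,"dy":0.05,"dz":-0.5,"turn":0},{"jaw":85,"dx":0.2,"dy":0.05,"dz":-0.5,"turn":0},{"jaw":85,"dx":0.2,"dy":0.05,"dz":-0.5,"turn":0},{"jaw":85,"dx":0.26,"dy":0,"dz":-0.4,"turn":0},{"jaw":85,"dx":0,"dy":0,"dz":0,"turn":0},{"jaw":85,"dx":0,"dy":0,"dz":0,"turn":0}]'
python3 - <<'E'
from h import *
from scipy.spatial.transform import Rotation as R
s=ctrl.state()
Rm=R.from_quat(s['tcp_rot']).as_matrix();p=s['position'];print(p,Rm[:,2].round(3))
w=save('wrist','w5.png');T=np.array(w['tool_from_camera'])
# rock outline in wrist view -> plane z
im=w['image'];c=save('scene','sc5.png')['image']
v=np.hstack([cv2.resize(im[:,:,::-1],(400,300)),cv2.resize(c[130:265,180:360,::-1],(400,300),interpolation=2)]);cv2.imwrite('pics/v5.png',v)
Rc=Rm@T[:3,:3];tc=Rm@T[:3,3]+p
np.savez('pics/w5cam.npz',R=Rc.T,t=-Rc.T@tc,fx=w['fx'],fy=w['fy'],cx=w['cx'],cy=w['cy'])
s2=dict(R=Rc.T,t=-Rc.T@tc,**{k:w[k] for k in('fx','fy','cx','cy')})
print('rock centre px',proj(s2,[.620,-.0705,.06]),'lap',proj(s2,M(35,-50,43)))
E
```

```text
time_s: 17.75
position: [0.5785, -0.0613, 0.1359]
tcp_rot: [0.154, 0.95, -0.039, 0.268]
force: [0.1, 0.6, 0.8]
width: 0.085
grasp_force: 0.0
[ 0.57848415 -0.06127477  0.1359421 ] [ 0.498 -0.156 -0.853]
rock centre px [259.86417983 197.11623187] lap [259.60844768 181.90891327]
```

View pics/v5.png

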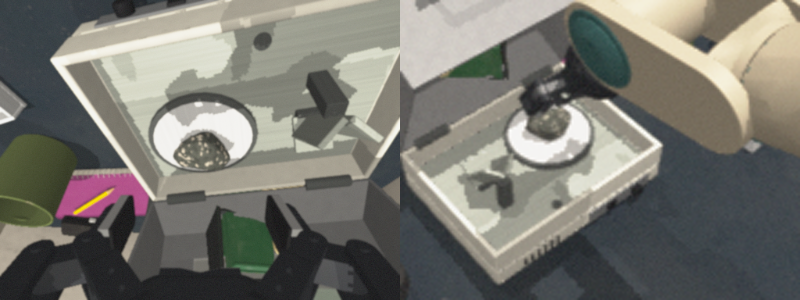

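```bash
python3 -m jog '[{"jaw":85,"dx":0.2,"dy":-0.05,"dz":-0.35,"turn":0},{"jaw":85,"dx":0.2,"dy":-0.05,"dz":-0.35,"turn":0},{"jaw":85,"dx":0.16,"dy":-0.04,"dz":-0.28,"turn":0},{"jaw":85,"dx":0.1,"dy":-0.02,"dz":-0.15,"turn":0},{"jaw":85,"dx":0,"dy":0,"dz":0,"turn":0},{"jaw":85,"dx":0,"dy":0,"dz":0,"turn":0}]'
```

```text
time_s: 18.35
position: [0.6291, -0.073, 0.0559]
tcp_rot: [0.154, 0.949, -0.039, 0.272]
force: [-0.0, 0.1, 0.8]
width: 0.085
grasp_force: 0.0
```

```bash
python3 -m jog '[{"jaw":85,"dx":0,"dy":0,"dz":-0.04,"turn":0},{"jaw":20,"dx":0,"dy":0,"dz":0,"turn":0},{"jaw":20,"dx":0,"dy":0,"dz":0,"turn":0},{"jaw":20,"dx":0,"dy":0,"dz":0,"turn":0},{"jaw":20,"dx":0,"dy":0,"dz":0,"turn":0},{"jaw":20,"dx":0,"dy":0,"dz":0,"turn":0}]' 40
```

```text
time_s: 18.85
position: [0.6293, -0.0724, 0.0525]
tcp_rot: [0.154, 0.949, -0.038, 0.272]
force: [-2.7, 2.0, 7.2]
width: 0.0578
grasp_force: 42.8
```

```bash
python3 -m jog '[{"jaw":20,"dx":-0.04,"dy":0.01,"dz":0.1,"turn":0},{"jaw":20,"dx":-0.16,"dy":0.05,"dz":0.3,"turn":0},{"jaw":20,"dx":-0.2,"dy":0.05,"dz":0.4,"turn":0},{"jaw":20,"dx":-0.25,"dy":0.05,"dz":0.4,"turn":0},{"jaw":20,"dx":-0.3,"dy":0,"dz":0.3,"turn":0},{"jaw":20,"dx":-0.3,"dy":-0.1,"dz":0.2,"turn":0},{"jaw":20,"dx":-0.3,"dy":-0.3,"dz":0.1,"turn":0},{"jaw":20,"dx":-0.2,"dy":-0.4,"dz":0,"turn":0}]';python3 -m jog '[{"jaw":20,"dx":0,"dy":-0.5,"dz":0,"turn":0},{"jaw":20,"dx":0,"dy":-0.5,"dz":0,"turn":0},{"jaw":20,"dx":0,"dy":-0.5,"dz":0,"turn":0},{"jaw":20,"dx":0,"dy":-0.5,"dz":0,"turn":0},{"jaw":20,"dx":0,"dy":-0.5,"dz":0,"turn":0},{"jaw":20,"dx":0,"dy":0,"dz":0,"turn":0}]'
```

```text
time_s: 19.52
position: [0.4961, -0.1194, 0.188]
tcp_rot: [0.152, 0.949, -0.038, 0.272]
force: [1.3, -1.1, -1.1]
width: 0.0576
grasp_force: 43.4
time_s: 20.02
position: [0.4954, -0.3131, 0.1848]
tcp_rot: [0.156, 0.949, -0.04, 0.27]
force: [-0.2, 0.4, -0.7]
width: 0.0578
grasp_force: 43.5
```

```bash
python3 -m jog '[{"jaw":20,"dx":-0.05,"dy":-0.1,"dz":-0.4,"turn":0},{"jaw":20,"dx":-0.05,"dy":-0.1,"dz":-0.5,"turn":0},{"jaw":20,"dx":0,"dy":0,"dz":-0.5,"turn":0},{"jaw":20,"dx":0,"dy":0,"dz":-0.4,"turn":0},{"jaw":20,"dx":0,"dy":0,"dz":-0.25,"turn":0},{"jaw":20,"dx":0,"dy":0,"dz":-0.1,"turn":0},{"jaw":20,"dx":0,"dy":0,"dz":0,"turn":0},{"jaw":20,"dx":0,"dy":0,"dz":0,"turn":0}]'
```

```text
time_s: 20.68
position: [0.4899, -0.3231, 0.0251]
tcp_rot: [0.153, 0.95, -0.039, 0.271]
force: [0.4, -0.1, -0.5]
width: 0.0579
grasp_force: 43.5
```

```bash
python3 -m jog '[{"jaw":20,"dx":0,"dy":-0.03,"dz":-0.06,"turn":0},{"jaw":20,"dx":0,"dy":0,"dz":-0.03,"turn":0},{"jaw":20,"dx":0,"dy":0,"dz":0,"turn":0}]';python3 -m jog '[{"jaw":75,"dx":0,"dy":0,"dz":0,"turn":0},{"jaw":75,"dx":0,"dy":0,"dz":0,"turn":0},{"jaw":75,"dx":0,"dy":0,"dz":0,"turn":0},{"jaw":75,"dx":-0.1,"dy":0.03,"dz":0.2,"turn":0},{"jaw":75,"dx":-0.2,"dy":0.06,"dz":0.4,"turn":0},{"jaw":75,"dx":-0.2,"dy":0.06,"dz":0.4,"turn":0},{"jaw":75,"dx":-0.1,"dy":0.05,"dz":0.5,"turn":0},{"jaw":75,"dx":0,"dy":0,"dz":0.3,"turn":0}]'
python3 - <<'E'
from h import *
s=save('top','top6.png');c=save('scene','sc6.png')
g=cv2.cvtColor(s['image'],cv2.COLOR_RGB2GRAY)
k=(g[205:245,325:372]<110);print(k.sum()); yx=np.argwhere(k)
print(plane(s,325+yx[:,1].mean(),205+yx[:,0].mean(),.02))
print(ctrl.state()['position'])
E
```

```text
time_s: 20.93
position: [0.4897, -0.3255, 0.0178]
tcp_rot: [0.154, 0.95, -0.039, 0.271]
force: [0.1, -0.3, -0.4]
width: 0.0577
grasp_force: 43.5
time_s: 21.6
position: [0.444, -0.3105, 0.1563]
tcp_rot: [0.154, 0.949, -0.04, 0.272]
force: [0.5, -0.7, 1.0]
width: 0.0751
grasp_force: 0.0
681
[ 0.45355324 -0.31377899  0.02      ]
[ 0.44589722 -0.31191422  0.15861068]
```

```bash
python3 -m jog '[{"jaw":55,"dx":0.1,"dy":0.2,"dz":0.4,"turn":0.06},{"jaw":55,"dx":0.15,"dy":0.3,"dz":0.4,"turn":0.065},{"jaw":55,"dx":0.15,"dy":0.4,"dz":0.3,"turn":0},{"jaw":55,"dx":0.15,"dy":0.5,"dz":0.2,"turn":0},{"jaw":55,"dx":0.1,"dy":0.5,"dz":0.2,"turn":0},{"jaw":55,"dx":0.05,"dy":0.53,"dz":0,"turn":0},{"jaw":55,"dx":0,"dy":0.53,"dz":0,"turn":0},{"jaw":55,"dx":0,"dy":0.53,"dz":0,"turn":0}]';python3 -m jog '[{"jaw":55,"dx":0,"dy":0.53,"dz":0,"turn":0},{"jaw":55,"dx":0,"dy":0.53,"dz":0,"turn":0},{"jaw":55,"dx":-0.1,"dy":0.53,"dz":0,"turn":0},{"jaw":55,"dx":-0.15,"dy":0.53,"dz":0,"turn":0},{"jaw":55,"dx":-0.2,"dy":0.53,"dz":0,"turn":0},{"jaw":55,"dx":-0.2,"dy":0.4,"dz":0,"turn":0},{"jaw":55,"dx":0,"dy":0,"dz":0,"turn":0}]';  python3 - <<'E'
from h import *
from scipy.spatial.transform import Rotation as R
s=ctrl.state()
print(s['position'],s['q'].round(3),R.from_quat(s['tcp_rot']).as_matrix().round(3))
s=save('top','top7.png')
im=s['image'][195:255,315:385];cv2.imwrite('pics/tray.png',cv2.resize(im[:,:,::-1],(0,0),fx=4,fy=4))
g=cv2.cvtColor(s['image'],cv2.COLOR_RGB2GRAY)[207:242,329:370]<110
yx=np.argwhere(g);print(len(yx),plane(s,329+yx[:,1].mean(),207+yx[:,0].mean(),.02),yx.min(0),yx.max(0))
E
```

```text
time_s: 22.37
position: [0.4966, -0.0469, 0.264]
tcp_rot: [0.06, 0.96, -0.012, 0.273]
force: [0.7, 0.3, -1.0]
width: 0.0549
grasp_force: 0.0
time_s: 22.95
position: [0.446, 0.1847, 0.2634]
tcp_rot: [0.056, 0.961, -0.01, 0.272]
force: [0.0, -0.5, 0.7]
width: 0.0549
grasp_force: 0.0
[0.44596077 0.18466406 0.26338352] [ 0.482 -0.436  1.843 -0.304  1.273 -0.951] [[-0.846  0.113  0.521]
 [ 0.102  0.994 -0.05 ]
 [-0.523  0.011 -0.852]]
87 [ 0.49108811 -0.32571501  0.02      ] [ 0 10] [22 39]
```

```bash
python3 -m jog '[{"jaw":55,"dx":-0.1,"dy":0.4,"dz":-0.2,"turn":0},{"jaw":55,"dx":-0.1,"dy":0.39,"dz":-0.3,"turn":0},{"jaw":55,"dx":-0.1,"dy":0,"dz":-0.34,"turn":0},{"jaw":55,"dx":0,"dy":0,"dz":0,"turn":0},{"jaw":55,"dx":0,"dy":0,"dz":0,"turn":0}]';  python3 - <<'E'
from h import *
from scipy.spatial.transform import Rotation as R
s=ctrl.state();Rm=R.from_quat(s['tcp_rot']).as_matrix();p=s['position'];print(p,s['q'].round(3),Rm[:,2].round(3))
w=save('wrist','w8.png');T=np.array(w['tool_from_camera']);Rc=Rm@T[:3,:3];tc=Rm@T[:3,3]+p
c=dict(R=Rc.T,t=-Rc.T@tc,**{k:w[k] for k in('fx','fy','cx','cy')})
u=proj(c,[.413,.245,.135]);print('pred',u)
h=cv2.cvtColor(w['image'],cv2.COLOR_RGB2HSV);x,y=u.astype(int)
print(w['image'][y-60:y+61:12,x], w['image'][y,x-60:x+61:12])
E
```

```text
time_s: 23.42
position: [0.4258, 0.2375, 0.2002]
tcp_rot: [0.06, 0.961, -0.013, 0.271]
force: [-0.1, -0.3, 0.4]
width: 0.0551
grasp_force: 0.0
[0.4258153  0.23747521 0.20017292] [ 0.638 -0.352  1.907 -0.393  1.192 -0.736] [ 0.52  -0.057 -0.852]
pred [263.49893874 155.11075838]
[[183 165 156]
 [169 153 139]
 [155 139 127]
 [163 146 137]
 [202 181 168]
 [200 179 168]
 [196 178 164]
 [ 58  67  73]
 [ 52  48  47]
 [ 68  66  62]
 [ 83  77  78]] [[ 83  87  94]
 [ 78  84  91]
 [ 79  87  93]
 [194 174 163]
 [204 183 172]
 [200 179 168]
 [199 179 166]
 [ 78  87  92]
 [ 76  86  92]
 [ 76  86  92]
 [ 77  84  90]]
```

Run:
```python
from h import *
from scipy.spatial.transform import Rotation as R
s=ctrl.state();Rm=R.from_quat(s['tcp_rot']).as_matrix();p=s['position']
w=load('w8.png');T=np.array(w['tool_from_camera']);Rc=Rm@T[:3,:3];tc=Rm@T[:3,3]+p
c=dict(R=Rc.T,t=-Rc.T@tc,**{k:w[k] for k in('fx','fy','cx','cy')})
m=((w['image'][...,0]>188)).astype(np.uint8);n,l,st,ce=cv2.connectedComponentsWithStats(m);i=l[155,263];print(st[i],ce[i])
P=np.array([plane(c,a,b,.135)[:2] for b,a in np.argwhere(l==i)]);print(P.mean(0),P.min(0),P.max(0))
```

```text
[247 140  37  28 826] [265.12953995 153.60653753]
[0.41489001 0.24642307] [0.4029376  0.23414561] [0.4275759  0.25843577]
```

```bash
python3 -m jog '[{"jaw":55,"dx":0,"dy":0.1,"dz":-0.3,"turn":0},{"jaw":55,"dx":0,"dy":0,"dz":-0.4,"turn":0},{"jaw":55,"dx":0,"dy":0,"dz":-0.4,"turn":0},{"jaw":55,"dx":0,"dy":0,"dz":-0.3,"turn":0},{"jaw":55,"dx":0,"dy":0,"dz":0,"turn":0},{"jaw":55,"dx":0,"dy":0,"dz":0,"turn":0}]'
```

```text
time_s: 23.97
position: [0.427, 0.2454, 0.0979]
tcp_rot: [0.061, 0.96, -0.012, 0.273]
force: [1.0, 0.8, 1.7]
width: 0.0549
grasp_force: 0.0
```

```bash
python3 -m jog '[{"jaw":55,"dx":-0.02,"dy":0,"dz":-0.04,"turn":0},{"jaw":10,"dx":0,"dy":0,"dz":0,"turn":0},{"jaw":10,"dx":0,"dy":0,"dz":0,"turn":0},{"jaw":10,"dx":0,"dy":0,"dz":0,"turn":0},{"jaw":10,"dx":0,"dy":0,"dz":0,"turn":0},{"jaw":10,"dx":0,"dy":0,"dz":0,"turn":0}]' 30
```

```text
time_s: 24.47
position: [0.4252, 0.2464, 0.0953]
tcp_rot: [0.06, 0.96, -0.011, 0.274]
force: [-0.6, -2.1, 6.4]
width: 0.025
grasp_force: 32.3
```

```bash
python3 -m jog '[{"jaw":10,"dx":0,"dy":0,"dz":0.15,"turn":0},{"jaw":10,"dx":0,"dy":0,"dz":0.3,"turn":0},{"jaw":10,"dx":0,"dy":0,"dz":0.4,"turn":0},{"jaw":10,"dx":0,"dy":0,"dz":0.4,"turn":0},{"jaw":10,"dx":0,"dy":0,"dz":0.4,"turn":0},{"jaw":10,"dx":0.1,"dy":-0.1,"dz":0.4,"turn":0},{"jaw":10,"dx":0.3,"dy":-0.35,"dz":0.1,"turn":0},{"jaw":10,"dx":0.3,"dy":-0.4,"dz":0,"turn":0}]'; python3 -m jog '[{"jaw":10,"dx":0.3,"dy":-0.4,"dz":0,"turn":0},{"jaw":10,"dx":0.2,"dy":-0.4,"dz":0,"turn":0},{"jaw":10,"dx":0.2,"dy":-0.4,"dz":0,"turn":0},{"jaw":10,"dx":0.1,"dy":-0.3,"dz":0,"turn":0},{"jaw":10,"dx":0,"dy":-0.2,"dz":-0.2,"turn":0},{"jaw":10,"dx":0,"dy":0,"dz":0,"turn":0},{"jaw":10,"dx":0,"dy":0,"dz":0,"turn":0}]'
python3 - <<'E'
from h import *
from scipy.spatial.transform import Rotation as R
s=ctrl.state();print(s['position'],R.from_quat(s['tcp_rot']).as_matrix().round(3)[:,2])
t=load('top3.png');print('rest px top',proj(t,M(35,62,58)),proj(t,M(35-45,62,58+53.6)),proj(t,M(-25,62,99)))
t=load('sc4.png');print('scene',proj(t,M(35,62,58)),proj(t,M(-10,62,112)))
c=save('scene','sc9.png')['image'][100:265,150:370,::-1];t=load('sc5.png')['image'][130:265,180:360,::-1]
w=save('wrist','w9.png')['image'][:,:,::-1]
cv2.imwrite('pics/v9.png',np.hstack([cv2.resize(w,(400,300)),cv2.resize(c,(400,300),interpolation=2)]))
E
```

```text
time_s: 25.13
position: [0.4777, 0.1834, 0.2595]
tcp_rot: [0.058, 0.96, -0.009, 0.275]
force: [0.5, 0.9, -2.2]
width: 0.0255
grasp_force: 31.4
time_s: 25.72
position: [0.5363, 0.0544, 0.2391]
tcp_rot: [0.061, 0.96, -0.012, 0.271]
force: [0.7, 0.8, -2.3]
width: 0.0253
grasp_force: 31.4
[0.5362635  0.0543817  0.23905921] [ 0.52  -0.056 -0.852]
rest px top [235.58110149 178.13836446] [233.07692099 188.48656961] [232.80480529 193.82540358]
scene [214.99413734 204.45661988] [223.4992064  201.38881349]
```

```bash
python3 -m jog '[{"jaw":10,"dx":0.1,"dy":-0.05,"dz":-0.3,"turn":0},{"jaw":10,"dx":0.2,"dy":-0.05,"dz":-0.29,"turn":0},{"jaw":10,"dx":0.3,"dy":-0.05,"dz":0,"turn":0},{"jaw":10,"dx":0.25,"dy":-0.02,"dz":0,"turn":0},{"jaw":10,"dx":0.16,"dy":0,"dz":0,"turn":0},{"jaw":10,"dx":0,"dy":0,"dz":0,"turn":0},{"jaw":10,"dx":0,"dy":0,"dz":0,"turn":0}]'
```

```text
time_s: 26.4
position: [0.6127, 0.0433, 0.1958]
tcp_rot: [0.059, 0.96, -0.011, 0.272]
force: [0.5, 1.1, -2.6]
width: 0.0252
grasp_force: 31.5
```

```bash
python3 -m jog '[{"jaw":10,"dx":0,"dy":0,"dz":-0.12,"turn":0},{"jaw":10,"dx":0,"dy":0,"dz":-0.12,"turn":0},{"jaw":10,"dx":0,"dy":0,"dz":-0.08,"turn":0},{"jaw":10,"dx":0,"dy":0,"dz":-0.04,"turn":0},{"jaw":10,"dx":0,"dy":0,"dz":0,"turn":0}]' 25
```

```text
time_s: 26.82
position: [0.6129, 0.0425, 0.1689]
tcp_rot: [0.06, 0.96, -0.011, 0.273]
force: [3.6, 2.0, 2.5]
width: 0.0256
grasp_force: 31.5
```

```bash
python3 -m jog '[{"jaw":10,"dx":-0.04,"dy":0,"dz":-0.05,"turn":0},{"jaw":10,"dx":-0.04,"dy":0,"dz":-0.05,"turn":0},{"jaw":10,"dx":0,"dy":0,"dz":0,"turn":0}]' 25
```

```text
time_s: 27.07
position: [0.6085, 0.0423, 0.1649]
tcp_rot: [0.06, 0.959, -0.011, 0.277]
force: [6.0, 1.4, 6.0]
width: 0.0252
grasp_force: 31.6
```

```bash
python3 -m jog '[{"jaw":10,"dx":-0.06,"dy":0.01,"dz":-0.11,"turn":0},{"jaw":10,"dx":-0.06,"dy":0.01,"dz":-0.11,"turn":0},{"jaw":10,"dx":0,"dy":0,"dz":0,"turn":0}]' 20; python3 -m jog '[{"jaw":10,"dx":-0.06,"dy":0.01,"dz":-0.11,"turn":0},{"jaw":10,"dx":0,"dy":0,"dz":0,"turn":0}]'
```

```text
time_s: 27.32
position: [0.5974, 0.0437, 0.1446]
tcp_rot: [0.06, 0.96, -0.012, 0.273]
force: [3.0, 1.7, -1.9]
width: 0.0253
grasp_force: 30.1
time_s: 27.48
position: [0.5925, 0.0444, 0.1354]
tcp_rot: [0.06, 0.96, -0.012, 0.272]
force: [3.2, 0.3, -2.0]
width: 0.0255
grasp_force: 29.8
```

```bash
python3 -m jog '[{"jaw":10,"dx":-0.06,"dy":0.01,"dz":-0.1,"turn":0},{"jaw":10,"dx":-0.06,"dy":0.01,"dz":-0.1,"turn":0},{"jaw":10,"dx":0,"dy":0,"dz":0,"turn":0}]'
python3 - <<'E'
from h import *
from scipy.spatial.transform import Rotation as R
s=ctrl.state();Rm=R.from_quat(s['tcp_rot']).as_matrix();p=s['position'];print(p,s['force'])
w=save('wrist','w10.png');c=save('scene','sc10.png');t=save('top','top10.png')
cv2.imwrite('pics/v10.png',np.hstack([cv2.resize(w['image'][:,:,::-1],(400,300)),cv2.resize(c['image'][150:270,160:320,::-1],(400,300),interpolation=2)]))
for n,cam in(('scene',c),('top',t)):print(n,proj(cam,M(35,62,58)),proj(cam,M(35-77,62,58+92)))
E
```

```text
time_s: 27.73
position: [0.5829, 0.0458, 0.1194]
tcp_rot: [0.06, 0.961, -0.012, 0.271]
force: [4.0, 0.7, -1.7]
width: 0.0253
grasp_force: 29.6
[0.58288664 0.04579634 0.11941571] [ 3.97782314  0.66336813 -1.68374727]
scene [214.99413734 204.45661988] [230.28179553 199.05025187]
top [235.58110149 178.13836446] [231.17080111 196.32266219]
```

View pics/v10.png

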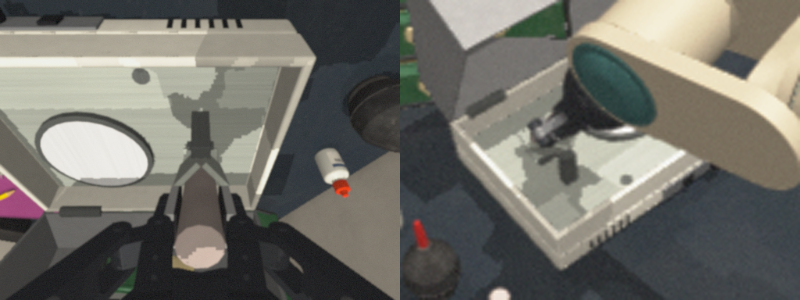

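Run:
```python
from h import *
from scipy.spatial.transform import Rotation as R
s=ctrl.state();Rm=R.from_quat(s['tcp_rot']).as_matrix();p=s['position']
w=load('w10.png');T=np.array(w['tool_from_camera']);Rc=Rm@T[:3,:3];tc=Rm@T[:3,3]+p
c=dict(R=Rc.T,t=-Rc.T@tc,**{k:w[k] for k in('fx','fy','cx','cy')})
m=(w['image'][...,0]>170).astype(np.uint8);n,l,st,ce=cv2.connectedComponentsWithStats(m);i=l[316,256];print(i,st[i],ce[i])
for phi in (30,35,40,45):
    a=np.radians(phi);print(phi,proj(c,M(35-120*np.sin(a),61,58+120*np.cos(a))))
```

```text
0 [     0      0    512    384 151913] [283.40344144 208.08516717]
30 [256.2308526  328.18108759]
35 [256.08333285 307.8363548 ]
40 [255.91130267 285.2219095 ]
45 [255.71859533 260.89404854]
```

```bash
python3 -m jog '[{"jaw":10,"dx":-0.04,"dy":0,"dz":-0.04,"turn":0},{"jaw":10,"dx":-0.02,"dy":0,"dz":-0.05,"turn":0},{"jaw":10,"dx":0,"dy":0,"dz":0,"turn":0},{"jaw":10,"dx":0,"dy":0,"dz":0,"turn":0}]'
python3 - <<'E'
from h import *
from scipy.spatial.transform import Rotation as R
s=ctrl.state();Rm=R.from_quat(s['tcp_rot']).as_matrix();p=s['position']
w=save('wrist','w11.png');T=np.array(w['tool_from_camera']);Rc=Rm@T[:3,:3];tc=Rm@T[:3,3]+p
c=dict(R=Rc.T,t=-Rc.T@tc,**{k:w[k] for k in('fx','fy','cx','cy')})
print(w['image'][270:370:6,256].tolist())
for phi in (30,35,40,45):
    a=np.radians(phi);print(phi,proj(c,M(35-120*np.sin(a),61,58+120*np.cos(a))))
E
```

```text
time_s: 28.22
position: [0.5797, 0.046, 0.1146]
tcp_rot: [0.06, 0.96, -0.012, 0.273]
force: [3.2, 2.7, 0.7]
width: 0.0255
grasp_force: 30.1
[[89, 81, 77], [89, 81, 76], [89, 83, 75], [151, 135, 125], [149, 136, 125], [152, 136, 125], [151, 136, 127], [150, 134, 126], [160, 146, 133], [207, 188, 174], [212, 188, 173], [212, 191, 176], [175, 160, 148], [57, 58, 58], [19, 25, 24], [38, 36, 39], [38, 36, 39]]
30 [256.82239225 344.28566961]
35 [256.68702492 324.30063676]
40 [256.52108307 301.91032794]
45 [256.32786757 277.6567884 ]
```

```bash
python3 -m jog '[{"jaw":34,"dx":0,"dy":0,"dz":0,"turn":0},{"jaw":34,"dx":0,"dy":0,"dz":0,"turn":0},{"jaw":50,"dx":0,"dy":0,"dz":0,"turn":0},{"jaw":50,"dx":0,"dy":0,"dz":0,"turn":0},{"jaw":50,"dx":0,"dy":0,"dz":0,"turn":0},{"jaw":50,"dx":0,"dy":0,"dz":0,"turn":0}]'
python3 - <<'E'
from h import *
from scipy.spatial.transform import Rotation as R
s=ctrl.state();Rm=R.from_quat(s['tcp_rot']).as_matrix();p=s['position']
w=save('wrist','w12.png');T=np.array(w['tool_from_camera']);Rc=Rm@T[:3,:3];tc=Rm@T[:3,3]+p
c=dict(R=Rc.T,t=-Rc.T@tc,**{k:w[k] for k in('fx','fy','cx','cy')})
print(w['image'][270:370:6,256,0].tolist());m=(w['image'][...,0]>195).astype(np.uint8)
n,l,st,ce=cv2.connectedComponentsWithStats(m)
for i in range(1,n):
    if st[i,4]>200 and 220<ce[i][0]<290 and ce[i][1]>240:print(st[i],ce[i])
for sft in (0,5,10):
    a=np.radians(40);L=120+sft;print(sft,proj(c,M(35-L*np.sin(a),61,58+L*np.cos(a))))
E
```

```text
time_s: 28.77
position: [0.5795, 0.0457, 0.1143]
tcp_rot: [0.06, 0.96, -0.012, 0.272]
force: [-0.0, 0.6, -0.9]
width: 0.05
grasp_force: 0.0
[145, 147, 148, 149, 149, 148, 158, 207, 208, 207, 91, 86, 86, 55, 24, 31, 33]
[237 307  47  20 626] [260.07507987 316.7172524 ]
0 [257.22417302 302.69598819]
5 [257.37244672 309.45040371]
10 [257.53395892 316.80788204]
```

```bash
python3 -m jog '[{"jaw":50,"dx":-0.1,"dy":0.01,"dz":0.17,"turn":0},{"jaw":50,"dx":-0.2,"dy":0.02,"dz":0.33,"turn":0},{"jaw":50,"dx":-0.2,"dy":0.02,"dz":0.33,"turn":0},{"jaw":50,"dx":-0.1,"dy":0,"dz":0.35,"turn":0},{"jaw":50,"dx":0,"dy":-0.1,"dz":0.4,"turn":0},{"jaw":50,"dx":0,"dy":-0.3,"dz":0.3,"turn":0},{"jaw":50,"dx":0,"dy":-0.5,"dz":0.1,"turn":0},{"jaw":50,"dx":0,"dy":-0.5,"dz":0,"turn":0}]'; python3 -m jog '[{"jaw":50,"dx":0,"dy":-0.5,"dz":0,"turn":0},{"jaw":50,"dx":0,"dy":-0.5,"dz":0,"turn":0},{"jaw":50,"dx":0,"dy":0,"dz":0,"turn":0}]'
python3 - <<'E'
from h import *
from scipy.spatial.transform import Rotation as R
w=save('wrist','w13.png')
c=save('scene','sc13.png');t=save('top','top13.png')
f=lambda a,s:cv2.resize(np.ascontiguousarray(a[:,:,::-1]),s,interpolation=2)
v=np.vstack([np.hstack([f(w['image'],(400,300)),f(c['image'][150:270,160:320],(400,300))]),np.hstack([f(t['image'][150:225,190:290],(400,300)),f(t['image'][115:265,150:390],(400,300))])])
cv2.imwrite('pics/v13.png',v)
for n,cam in(('scene',c),('top',t)):print(n,proj(cam,M(35,62,58)),proj(cam,M(35-77,62,58+92)))
E
```

```text
time_s: 29.48
position: [0.5354, -0.0559, 0.2671]
tcp_rot: [0.058, 0.959, -0.012, 0.276]
force: [1.0, -0.3, -0.8]
width: 0.0496
grasp_force: 0.0
time_s: 29.73
position: [0.5338, -0.1364, 0.2628]
tcp_rot: [0.063, 0.96, -0.014, 0.272]
force: [0.0, -0.6, -0.2]
width: 0.0501
grasp_force: 0.0
scene [214.99413734 204.45661988] [230.28179553 199.05025187]
top [235.58110149 178.13836446] [231.17080111 196.32266219]
```

View pics/v13.png

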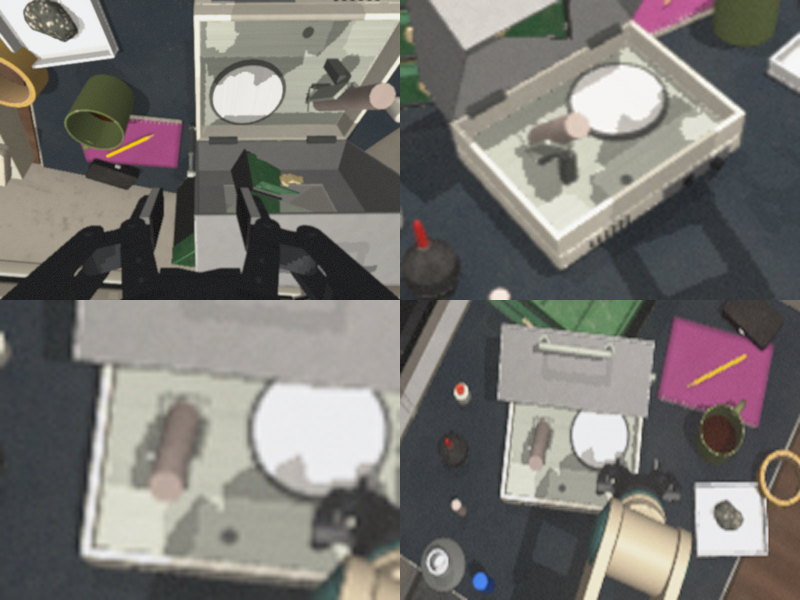

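```bash
python3 -c "
from plant import ctrl
print(ctrl.sign_off())"
```

```text
the job is handed in; nothing more can be done
None
```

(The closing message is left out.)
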